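Line up the table set by height

ROBOT

A 6-joint arm with a two-finger parallel gripper is mounted at the origin on a cart in front of the work surface, level with it; the furniture and walls round the work are solid. World frame = base frame: x ahead of the robot, y to its left, z up, the work surface at z = 0. Lengths are in m, angles in rad, forces in N, time in s.
With the tool pointing down it reaches from about 0.425 to 1.125 m from the base axis. Payload 14.9 kg.
Tool frame: the origin (TCP) lies between the finger pads; the fingertips stand 25 mm ahead of it and the grasp point (between the pads) lies 6 mm ahead of it; z points along the fingers, y is the line along which they close (so a half turn about z gives the same grasp; the last joint's range is limited). The gripper opens to 91 mm and grips with 3 to 60 N. Pads are 32 mm wide; open, the fingers measure 118 mm over their backs; the gripper's body (76 mm by 178 mm) begins 60 mm behind the grasp point.
Start: joints at [1.263, 0.379, 1.734, -0, 1.028, -0.033], TCP at [0.19, 0.674, 0.239] pointing down, gripper open.
Joint ranges: [-2.77, 2.77], [-0.74, 2.19], [0, 2.66], [-1.06, 4.2], [0.31, 2.87], [-3.08, 3.08]. Speed limits (rad/s): [1.89, 1.89, 2.39, 3.14, 3.14, 3.14].

INTERFACE

Orientations are given as [roll, pitch, yaw] about the fixed x, y, z axes, in that order (R = Rz(yaw) Ry(pitch) Rx(roll)).
In Python, from station import ctrl gives the robot as it stands.
- The arm moves only by the tool servo_tool, never from a script. Its argument "motion" is a list of rows, each a list of 7 numbers: the finger opening in cm, from 0 to 9.12, then the shift along the tool's x, y, z in cm, then the turn, a rotation vector about the tool's x, y, z in degrees. A call has 1 to 10 rows; each row shifts and turns the commanded pose from where the row before left it, along the tool's axes as they then stand; what a row does not reach is not made up. A row lasts 1/12 s, in which the tool goes at most 41.7 mm and 7.16 degrees, less where a joint would pass 70% of its speed; a pose out of reach is approached as far as the arm can. A call with a gripper value outside its range is refused whole. The fingers move at their own pace and stop on an object; "newtons" is the grip in N (left out, the last holds). Time passes only in rows, so rows that do not move let the fingers close. It gives the time, the measured TCP pose, the force, the opening and the grip force at its end, in the units of the state.
- ctrl.read_state(): the state, without advancing time (a new reading comes with each control period).
- ctrl.capture(name): name is "scene" or "top" or "wrist"; returns the picture (400x640x3 uint8, blue, green, red); there is no depth.
- ctrl.camera_params(name): a dict with "K" (3x3 intrinsics, pixels), "dist" ([k1, k2, p1, p2, k3] as OpenCV has them; the pictures are not rectified), "eye" and "rotation" of the camera in the world; the wrist camera has in their place "mount" (4x4, takes a point from camera to tool coordinates, whose origin is the TCP and whose axes are the flange's). Camera axes: x right, y up, looking along -z (the intrinsics and any distortion apply to the point x, -y, -z); pixel columns grow to the right and rows downward; lengths in m; the calibration is good to about 2 mm. A picture is of the moment at which its call begins: read the wrist's pose just before it. camera_params takes no time and is no camera call.
- ctrl.finish_job(): hands the job in; it is judged then, once.
The state is a dict: "time_s": time; "joint_pos": joint angles; "joint_vel": joint speeds; "effort": joint torques, N m; "eef_pos": TCP position; "orientation": TCP orientation; "force": force on the tool from outside, world axes, zero at the start; "ft_torque": the same for the moment, N m; "grip_width": finger opening in m; "finger_force": force on a finger pad.
Only numpy, scipy, OpenCV 4.12 (cv2) and the standard library are available. Lean on these libraries where they do the work, as an engineer would, in place of code of your own. Each camera call takes 0.05 s, during which the arm holds its last target. There are 200 camera calls.

TASK

Stand the pepper mill, the purple canister, the salt shaker and the egg timer on the caddy's four round cork mats in order of height: the tallest on the mat next to the brass knob, then ever shorter towards the black knob. Each stands upright in the middle of its own mat; do not tip any of them over on the way.

Things in the scene. Friction and masses are not known exactly. Their poses are not given: they have to be found in the camera images.
- pepper_mill: Turned brown wooden pepper mill, 170 mm tall, the tallest of the four; foot 58 mm across. Its round head, 48 mm across, spans 123 to 159 mm above its foot and does not turn; a 12 mm metal knob tops it. Grip the head from above at about 140 mm. Weighs about 0.18 kg. Origin at the centre of its underside, z up.
- canister: Purple rounded-square canister with a wooden lid, 120 mm tall, second tallest; 87 mm wide, too wide to grip round the body. On the lid's centre stands a round wooden knob, 19 mm across, from 103 to 120 mm above the foot: lift it by this knob from above (the lid is fast on the canister; 20 N holds it). Weighs about 0.25 kg. Origin at the centre of its underside, z up.
- salt_shaker: Small glass salt shaker with a grey domed top, 90 mm tall, third tallest; 44 mm across up to 66 mm height, the top 34 mm across. Grip it at about 55 mm. Weighs about 0.1 kg. Origin at the centre of its underside, z up.
- egg_timer: Round wind-up egg timer, turquoise dome on a white base, 58 mm tall, the shortest; 62 mm across at 20 mm height, the dome narrowing above. Grip it from above at 20 to 25 mm height; the dome does not turn. Weighs about 0.09 kg. Origin at the centre of its underside, z up.
- caddy: Fixed flat dark wooden caddy board, 116 x 460 mm, 12 mm thick, that carries the row of four mats along its own y axis, 97 mm from centre to centre. Origin at the centre of its underside on the table; x points away from the robot at yaw 0, y along the row. Its place varies, its yaw within 0.2 rad.
- mat_1: Round cork mat, pale brown, 82 mm across and 2 mm thick, fixed on the caddy, first in the row counted from the caddy's left (+y) end. Origin at the centre of its underside, 12 mm above the table; its top is 14 mm above the table. The four mats look alike.
- mat_2: Round cork mat, pale brown, 82 mm across and 2 mm thick, fixed on the caddy, second in the row counted from the caddy's left (+y) end. Origin at the centre of its underside, 12 mm above the table; its top is 14 mm above the table. The four mats look alike.
- mat_3: Round cork mat, pale brown, 82 mm across and 2 mm thick, fixed on the caddy, third in the row counted from the caddy's left (+y) end. Origin at the centre of its underside, 12 mm above the table; its top is 14 mm above the table. The four mats look alike.
- mat_4: Round cork mat, pale brown, 82 mm across and 2 mm thick, fixed on the caddy, fourth in the row counted from the caddy's left (+y) end. Origin at the centre of its underside, 12 mm above the table; its top is 14 mm above the table. The four mats look alike.
- brass_knob: Shiny yellow brass knob, 24 mm across and 24 mm tall, fixed on one end of the caddy, 66 mm beyond the centre of the outermost mat; a like knob in black is fixed on the other end. Which end is brass varies. Origin at the centre of its underside, 12 mm above the table.
Things that resemble listed ones, but are neither listed nor needed, are in the scene too. Leave any orange look-alike of the pepper_mill alone.

How it is judged:
By the outcome, as a careful person would: the job done as asked, in the order asked, and still so for the second after the job is handed in, with the robot touching nothing.
It also fails if it takes over 118 s, if anything falls off the work surface, if the arm or the gripper's body presses on something with over 40 N, if the wrist force passes 120 N, or if a joint passes its speed limit or range.

## Working session

There is one attempt and no reset: what is moved stays moved. The work goes in short steps, Python scripts to look and compute and a tool call to move; the robot and the scene stay as the last step left them, time stands still between calls to the robot, and variables do not carry over. Pictures are saved under pics/ and viewed, at most 14 in all, crops included, and the job is handed in when it is done.

Besides the shell and the picture viewer there is one more tool, called after "Request:" as name(argument=value, ...), one argument or row to a line, values as JSON. servo_tool: Moves the arm, as the interface text tells. Its arguments: {"type":"object","properties":{"motion":{"type":"array","items":{"type":"array","items":{"type":"number"}}},"newtons":{"type":"number"}},"required":["motion"]}

```bash
ls; mkdir -p pics
python3 - <<'E'
from station import ctrl
import cv2
s=ctrl.read_state();print(s)
for n in("top","scene"):
    cv2.imwrite(f"pics/{n}0.png",ctrl.capture(n));print(n,ctrl.camera_params(n))
print(ctrl.camera_params("wrist"))
E
```

```text
pics
{'time_s': 0.0, 'joint_pos': array([ 1.26269922e+00,  3.79393981e-01,  1.73478584e+00, -1.77658191e-05,
        1.02851486e+00, -3.33300349e-02]), 'joint_vel': array([-0.00127991, -0.00017238, -0.00044613,  0.00018766,  0.00207097,
       -0.00010301]), 'effort': array([-3.22499487e-03, -7.63719964e+01, -4.34376204e+01,  6.49799081e-02,
        4.24103311e-02, -9.55019436e-05]), 'eef_pos': array([0.18984108, 0.67337499, 0.23829593]), 'orientation': array([-3.14049074e+00, -2.15252041e-05,  2.86683475e+00]), 'force': array([ 0.49627442,  0.6792114 , -0.46256718]), 'ft_torque': array([-0.01211995,  0.00443963, -0.02760072]), 'finger_force': 0.0, 'grip_width': 0.09106760031206208}
top {'K': array([[442.36823626,   0.        , 316.33023555],
       [  0.        , 442.36823626, 202.1228474 ],
       [  0.        ,   0.        ,   1.        ]]), 'dist': array([0.03984103, 0.        , 0.        , 0.        , 0.        ]), 'eye': array([ 0.32860492, -0.01484732,  1.0615984 ]), 'rotation': array([ 0.21625082,  0.00630446, -1.51220579])}
scene {'K': array([[405.55131528,   0.        , 317
[... 206 characters left out ...]
rray([ 0.17811005, -0.7956293 ,  0.56529843]), 'rotation': array([ 1.06027146, -0.01036287, -0.42896553])}
{'K': array([[350.75450555,   0.        , 320.17223396],
       [  0.        , 350.75450555, 197.6215965 ],
       [  0.        ,   0.        ,   1.        ]]), 'dist': array([-0.06596349,  0.        ,  0.        ,  0.        ,  0.        ]), 'mount': array([[ 3.13505965e-04,  9.62267387e-01,  2.72105454e-01,
         7.72172778e-02],
       [ 9.99999929e-01, -2.44529015e-04, -2.87401983e-04,
        -2.47332900e-04],
       [-2.10019876e-04,  2.72105525e-01, -9.62267395e-01,
        -1.45448765e-01],
       [ 0.00000000e+00,  0.00000000e+00,  0.00000000e+00,
         1.00000000e+00]])}
```

View pics/top0.png

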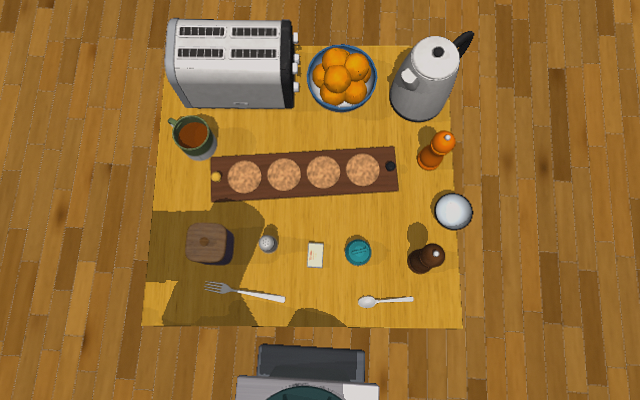

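View pics/scene0.png

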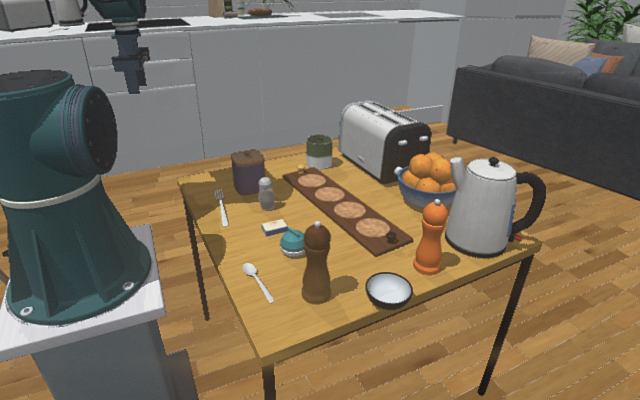

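The brass knob is at the left (+y) end, at (216,177) in the top picture. That puts the mill on mat_1, the canister on mat_2, the salt shaker on mat_3 and the timer on mat_4. Other top-picture pixels: canister knob (208,242), salt shaker (267,241), timer (358,250), brown mill knob (436,254). The mats are at about (244,177) to (362,170).

```bash
cat > h.py <<'E'
from station import ctrl
import numpy as np, cv2
from scipy.spatial.transform import Rotation as R
def campose(n):
    p=ctrl.camera_params(n)
    if n=="wrist":
        s=ctrl.read_state(); Rt=R.from_euler("xyz",s["orientation"]).as_matrix(); m=p["mount"]
        return p, Rt@m[:3,:3], s["eef_pos"]+Rt@m[:3,3]
    return p, R.from_euler("xyz",p["rotation"]).as_matrix(), p["eye"]
def ray(n,uv,z,cp=None):
    p,Rc,e=cp or campose(n)
    u=cv2.undistortPoints(np.array([[uv]],float),p["K"],p["dist"])[0,0]
    d=Rc@np.array([u[0],-u[1],-1]); return e+d*(z-e[2])/d[2]
def proj(n,X,cp=None):
    p,Rc,e=cp or campose(n)
    c=(np.atleast_2d(X)-e)@Rc; c=c*[1,-1,-1]
    return cv2.projectPoints(c,np.zeros(3),np.zeros(3),p["K"],p["dist"])[0][:,0]
def delta(x,y,z,yaw=None):
    "tool-axis shift in cm (in final yaw), and tool z turn in deg, from measured pose"
    s=ctrl.read_state(); y0=s["orientation"][2]; yw=y0 if yaw is None else yaw
    Rt=R.from_euler("xyz",[np.pi,0,yw]).as_matrix()
    return np.round(Rt.T@(np.array([x,y,z])-s["eef_pos"])*100,2), round(-np.degrees(yw-y0),1)
E
python3 - <<'E'
from h import *
im=cv2.imread("pics/top0.png"); cp=campose("top")
M=[]
for c in((244,177),(284,174),(323,172),(362,170)):
    m=np.zeros(im.shape[:2],np.uint8);cv2.circle(m,c,21,255,-1)
    lab=cv2.inRange(cv2.cvtColor(im,cv2.COLOR_BGR2HSV),(0,0,120),(30,255,255))&m
    k=np.argwhere(lab)[:,::-1]; (cx,cy),r=cv2.minEnclosingCircle(k.astype(np.float32))
    q=k.mean(0); M.append(ray("top",q,.014,cp)); print(q,(cx,cy,r),M[-1].round(4))
for n,uv,z in(("brass",(216,176),.03),("black",(390,166),.03),("mill",(436,254),.168),("can",(208,242),.12),("salt",(267,241),.085),("timer",(358,249.5),.045)):
    print(n,ray("top",uv,z,cp).round(4))
M=np.array(M);d=M[0]-M[3];print("yaw",np.arctan2(-d[0],d[1]),np.linalg.norm(d)/3,M.mean(0))
print(delta(.55,.25,.3,np.pi/2))
E
```

```text
[243.94124294 176.39096045] (243.90771484375, 176.55679321289062, 17.163150787353516) [0.6124 0.1865 0.014 ]
[283.46931818 174.08636364] (283.42474365234375, 174.14515686035156, 16.871139526367188) [0.6238 0.09   0.014 ]
[322.88683603 171.6743649 ] (322.7900695800781, 171.6908416748047, 16.875102996826172) [ 0.6355 -0.0064  0.014 ]
[362.37887486 169.32835821] (362.29998779296875, 169.10000610351562, 16.950027465820312) [ 0.647  -0.1031  0.014 ]
brass [0.6051 0.2508 0.03  ]
black [ 0.6542 -0.1682  0.03  ]
mill [ 0.4316 -0.2437  0.168 ]
can [0.4345 0.229  0.12  ]
salt [0.4481 0.1079 0.085 ]
timer [ 0.4455 -0.0974  0.045 ]
yaw 0.11879825794523702 0.09721670484983554 [0.62966462 0.04175686 0.014     ]
(array([-42.34,  36.01,  -6.16]), np.float64(74.3))
```

Request:
servo_tool(
  motion=[
    [9.1, 0, 0, 0, 0, 0, 6.74],
    [9.1, 0, 0, 0, 0, 0, 6.74],
    [9.1, 0, 0, 0, 0, 0, 6.74],
    [9.1, 0, 0, 0, 0, 0, 6.74],
    [9.1, 0, 0, 0, 0, 0, 6.74],
    [9.1, 0, 0, 0, 0, 0, 6.74],
    [9.1, 0, 0, 0, 0, 0, 6.74],
    [9.1, 0, 0, 0, 0, 0, 6.74],
    [9.1, 0, 0, 0, 0, 0, 6.74],
    [9.1, 0, 0, 0, 0, 0, 6.74],
  ],
  newtons=20,
)

```text
time_s: 0.93
eef_pos: [0.1899, 0.6735, 0.2385]
orientation: [-3.141, 0.001, 1.685]
force: [-0.3, 0.2, 0.6]
grip_width: 0.0911
finger_force: 0.0
```

Run:
```python
from h import *
print(ctrl.read_state()["orientation"],delta(.4345,.229,.25,1.69))
```

```text
[-3.14132772e+00  6.54763976e-04  1.68466396e+00] (array([-47.05,  19.  ,  -1.15]), np.float64(-0.3))
```

Request:
servo_tool(
  motion=[
    [9.1, -3.36, 1.36, -0.08, 0, 0, 0],
    [9.1, -3.36, 1.36, -0.08, 0, 0, 0],
    [9.1, -3.36, 1.36, -0.08, 0, 0, 0],
    [9.1, -3.36, 1.36, -0.08, 0, 0, 0],
    [9.1, -3.36, 1.36, -0.08, 0, 0, 0],
    [9.1, -3.36, 1.36, -0.08, 0, 0, 0],
    [9.1, -3.36, 1.36, -0.08, 0, 0, 0],
  ],
)

```text
time_s: 1.52
eef_pos: [0.3129, 0.4499, 0.2443]
orientation: [-3.141, 0.0, 1.691]
force: [1.1, 0.1, 0.5]
grip_width: 0.0912
finger_force: 0.0
```

Request:
servo_tool(
  motion=[
    [9.1, -3.36, 1.36, -0.08, 0, 0, 0],
    [9.1, -3.36, 1.36, -0.08, 0, 0, 0],
    [9.1, -3.36, 1.36, -0.08, 0, 0, 0],
    [9.1, -3.36, 1.36, -0.08, 0, 0, 0],
    [9.1, -3.36, 1.36, -0.08, 0, 0, 0],
    [9.1, -3.36, 1.36, -0.08, 0, 0, 0],
    [9.1, -3.36, 1.36, -0.08, 0, 0, 0],
    [9.1, 0, 0, 0, 0, 0, 0],
  ],
)

```text
time_s: 2.18
eef_pos: [0.437, 0.2255, 0.2502]
orientation: [3.141, 0.001, 1.687]
force: [0.7, 1.5, -0.3]
grip_width: 0.0914
finger_force: 0.0
```

Run:
```python
from h import *
cp=campose("wrist");im=ctrl.capture("wrist");cv2.imwrite("pics/w1.png",im)
print(ctrl.read_state()["eef_pos"],proj("wrist",[[.4345,.229,.12],[.4481,.1079,.09]],cp), proj("wrist",ctrl.read_state()["eef_pos"]-[0,0,.13],cp))
np.savez("w1.npz",R=cp[1],e=cp[2])
```

```text
[0.43613725 0.22722505 0.2501089 ] [[317.9249085  191.76759522]
 [317.71495182 302.40090291]] [[319.67197971 194.12124193]]
```

View pics/w1.png

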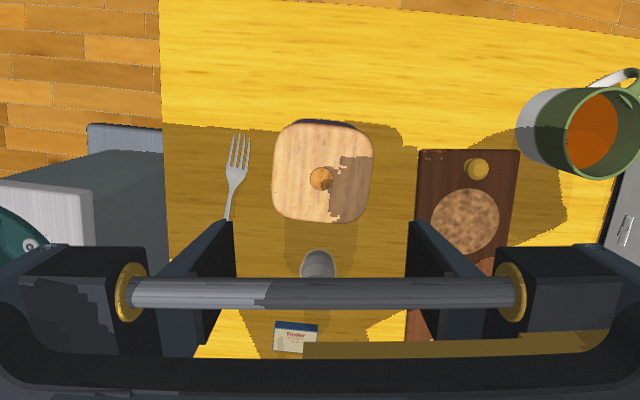

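The wrist view shows the canister knob at (321,179), where the top camera predicted (318,192). The brass knob is at (478,169) and mat_1 at (465,222). I'll check this offset against the known mats.

Run:
```python
from h import *
z=np.load("w1.npz");cp=(ctrl.camera_params("wrist"),z["R"],z["e"])
e=ctrl.read_state()["eef_pos"]
print(proj("wrist",[[.6051,.2508,.036],[.6124,.1865,.014]],cp))
for uv,h in(((478,163),.034),((465,222),.014),((321,174),.12),((321,179),.115)):print(ray("wrist",uv,h,cp))
Rt=R.from_euler("xyz",[np.pi,0,1.687]).as_matrix()
print(proj("wrist",[e+Rt@[0,.046,.025],e+Rt@[0,-.046,.025],e+Rt@[.016,-.046,.025]],cp))
for h in(.1,.12):print(ray("top",(208,242),h))
```

```text
[[480.93986244 169.83530004]
 [465.70902291 220.66005228]]
[0.60117009 0.25732869 0.034     ]
[0.61194424 0.18478    0.014     ]
[0.43525791 0.24392398 0.12      ]
[0.4358869  0.23872361 0.115     ]
[[406.54194237 246.30260307]
 [232.59121986 246.28222765]
 [230.41004931 217.65758188]]
[0.4367852  0.23414419 0.1       ]
[0.43453519 0.22896549 0.12      ]
```

Run:
```python
import cv2,numpy as np
t=cv2.imread("pics/top0.png");w=cv2.imread("pics/w1.png")
a=cv2.resize(t[210:280,175:245],(400,400),interpolation=cv2.INTER_CUBIC)
b=cv2.resize(w[110:230,265:385],(400,400),interpolation=cv2.INTER_CUBIC)
c=cv2.resize(t[215:285,400:470],(400,400),interpolation=cv2.INTER_CUBIC);d=cv2.resize(t[215:275,250:310],(200,200));e=cv2.resize(t[220:280,328:388],(200,200))
a=cv2.convertScaleAbs(a,alpha=1.8);b=cv2.convertScaleAbs(b)
a=cv2.resize(a,(300,300));b=cv2.resize(b,(300,300));c=cv2.resize(c,(200,200))
cv2.imwrite("pics/c1.png",np.vstack([np.hstack([a,b]),np.hstack([c,d,e])]))
```

```text
(no output)
```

View pics/c1.png

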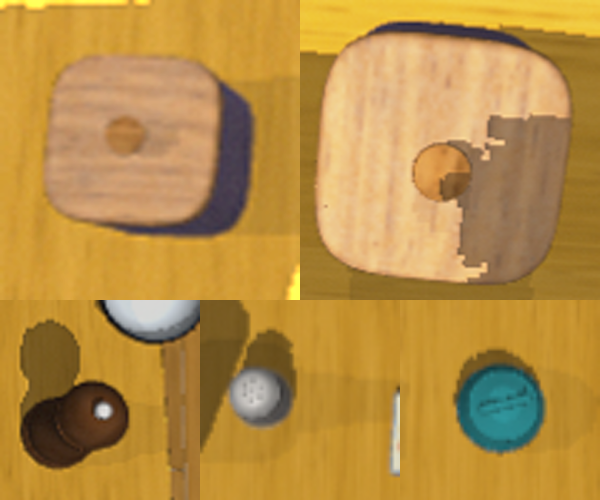

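The crops put the canister knob at (204.2,241.5) in the top picture and (321.8,178.8) in the wrist picture. My first reading was about 4 px off. The salt top is at (267.4,243.2), the mill head at (432.6,255.3) and the timer at (358.3,252.1).

Run:
```python
from h import *
z=np.load("w1.npz");cp=(ctrl.camera_params("wrist"),z["R"],z["e"])
print(ray("wrist",(321.8,178.8),.118,cp),ray("top",(204.2,241.5),.118))
for n,uv,h in(("salt",(267.4,243.2),.085),("millhead",(432.6,255.3),.141),("millknob",(436,253.5),.168),("timer",(358.3,252.1),.022)):print(n,ray("top",uv,h))
print(delta(.4355,.2394,.25,1.687))
```

```text
[0.43642242 0.23963754 0.118     ] [0.43537466 0.23769623 0.118     ]
salt [0.44323707 0.10660886 0.085     ]
millhead [ 0.43161545 -0.24360414  0.141     ]
millknob [ 0.43260923 -0.24365736  0.168     ]
timer [ 0.4420848  -0.10019501  0.022     ]
(array([1.22, 0.08, 0.01]), np.float64(-0.0))
```

Request:
servo_tool(
  motion=[
    [5, 1.17, 0.1, 0, 0, 0, 0],
    [5, 0, 0, 3.5, 0, 0, 0],
    [5, 0, 0, 3.5, 0, 0, 0],
    [5, 0, 0, 2.5, 0, 0, 0],
    [5, 0, 0, 1.5, 0, 0, 0],
    [5, 0, 0, 0.9, 0, 0, 0],
    [5, 0, 0, 0, 0, 0, 0],
    [5, 0, 0, 0, 0, 0, 0],
  ],
)

```text
time_s: 2.9
eef_pos: [0.4345, 0.2422, 0.1314]
orientation: [-3.141, 0.0, 1.692]
force: [-0.4, -0.5, -0.4]
grip_width: 0.0498
finger_force: 0.0
```

Request:
servo_tool(
  motion=[
    [0, 0, 0, 0, 0, 0, 0],
    [0, 0, 0, 0, 0, 0, 0],
    [0, 0, 0, 0, 0, 0, 0],
    [0, 0, 0, 0, 0, 0, 0],
    [0, 0, 0, 0, 0, 0, 0],
    [0, 0, 0, 0, 0, 0, 0],
    [0, 0, 0, 0, 0, 0, 0],
    [0, 0, 0, 0, 0, 0, 0],
  ],
  newtons=25,
)

```text
time_s: 3.57
eef_pos: [0.4352, 0.2413, 0.1315]
orientation: [3.141, -0.0, 1.69]
force: [2.7, 0.5, 5.3]
grip_width: 0.0169
finger_force: 25.0
```

Request:
servo_tool(
  motion=[
    [0, 0, 0, -0.5, 0, 0, 0],
    [0, 0, 0, -1, 0, 0, 0],
    [0, 0, 0, -1.5, 0, 0, 0],
    [0, 0, 0, -1.5, 0, 0, 0],
    [0, 0, 0, 0, 0, 0, 0],
    [0, 0, 0, 0, 0, 0, 0],
  ],
)

```text
time_s: 4.07
eef_pos: [0.4349, 0.2413, 0.1768]
orientation: [3.14, -0.001, 1.69]
force: [-0.8, -0.7, -2.5]
grip_width: 0.0168
finger_force: 25.0
```

Run:
```python
from h import *
print(ctrl.read_state()); cv2.imwrite("pics/w2.png",ctrl.capture("wrist"))
for m in((.6238,.09),):print(delta(*m,.18,1.69))
```

```text
{'time_s': 4.0667, 'joint_pos': array([4.59668839e-01, 1.51163224e-01, 2.16990630e+00, 5.44623308e-05,
       8.19096040e-01, 3.39980187e-01]), 'joint_vel': array([-5.81709713e-04,  2.68795448e-02,  1.63862270e-02,  6.70782579e-04,
       -1.18792917e-02,  4.06818002e-05]), 'effort': array([-1.02132399e-02, -5.33225906e+01, -3.86662960e+01,  4.54554555e-02,
        2.29660696e-01,  8.52168505e-04]), 'eef_pos': array([0.43490679, 0.24130418, 0.17681069]), 'orientation': array([ 3.14026053e+00, -5.13448335e-04,  1.69044816e+00]), 'force': array([-0.7662648 , -0.71430147, -2.46656044]), 'ft_torque': array([-0.02773218,  0.05174617,  0.01382393]), 'finger_force': 24.999591325540678, 'grip_width': 0.016754773054552353}
(array([-17.25,  17.  ,  -0.4 ]), np.float64(0.0))
```

View pics/w2.png

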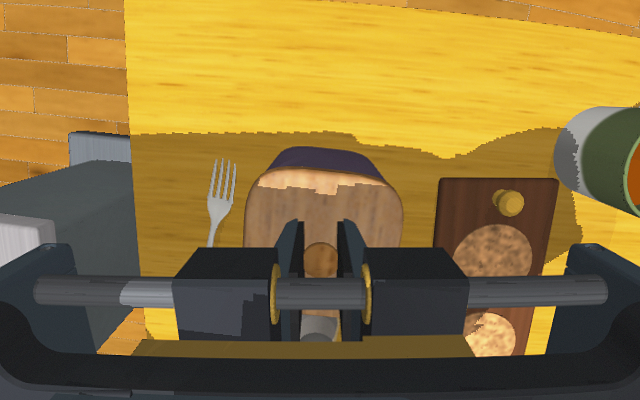

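The canister is lifted and looks level. Its knob shows at (320,260) between the fingers.

Run:
```python
from h import *
k=ray("wrist",(320,258),.163);print(k, delta(*k)[0])
```

```text
[0.43388047 0.24195783 0.163     ] [ 0.1  -0.05  1.3 ]
```

Request:
servo_tool(
  motion=[
    [0, -0.65, 0.64, 0, 0, 0, 0],
    [0, -1.51, 1.49, 0, 0, 0, 0],
    [0, -2.156, 2.125, 0, 0, 0, 0],
    [0, -2.156, 2.125, 0, 0, 0, 0],
    [0, -2.156, 2.125, 0, 0, 0, 0],
    [0, -2.156, 2.125, 0, 0, 0, 0],
    [0, -2.156, 2.125, 0, 0, 0, 0],
    [0, -2.156, 2.125, 0, 0, 0, 0],
    [0, -1.51, 1.49, 0, 0, 0, 0],
    [0, -0.65, 0.64, 0, 0, 0, 0],
  ],
)

```text
time_s: 4.95
eef_pos: [0.6261, 0.0877, 0.175]
orientation: [-3.141, 0.0, 1.689]
force: [-0.6, -0.3, -3.2]
grip_width: 0.017
finger_force: 25.0
```

Request:
servo_tool(
  motion=[
    [0, 0, 0, 0, 0, 0, 0],
    [0, 0, 0, 0, 0, 0, 0],
    [0, 0, 0, 0, 0, 0, 0],
  ],
)

```text
time_s: 5.2
eef_pos: [0.6231, 0.0906, 0.1755]
orientation: [-3.14, -0.0, 1.691]
force: [-0.3, -0.2, -1.8]
grip_width: 0.0169
finger_force: 25.0
```

Run:
```python
from h import *
print(delta(.6238,.09,.1475,1.69))
cv2.imwrite("pics/w3.png",ctrl.capture("wrist"));cv2.imwrite("pics/s3.png",ctrl.capture("scene")[100:300,150:550])
```

```text
(array([-0.06,  0.06,  2.8 ]), np.float64(0.0))
```

View pics/s3.png

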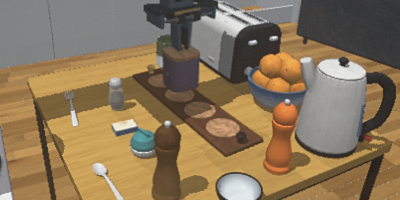

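The canister hangs upright over mat_2 at about (180,75) in the crop, so I'll lower it.

Request:
servo_tool(
  motion=[
    [0, -0.03, 0.03, 0.7, 0, 0, 0],
    [0, -0.03, 0.03, 1, 0, 0, 0],
    [0, 0, 0, 0.7, 0, 0, 0],
    [0, 0, 0, 0.3, 0, 0, 0],
    [0, 0, 0, 0.1, 0, 0, 0],
    [0, 0, 0, 0, 0, 0, 0],
  ],
)

```text
time_s: 5.8
eef_pos: [0.6247, 0.0896, 0.1476]
orientation: [-3.141, -0.0, 1.69]
force: [-0.4, -0.8, -2.3]
grip_width: 0.0167
finger_force: 25.0
```

Request:
servo_tool(
  motion=[
    [0, 0, 0, 0.1, 0, 0, 0],
    [0, 0, 0, 0.08, 0, 0, 0],
    [0, 0, 0, 0, 0, 0, 0],
    [0, 0, 0, 0, 0, 0, 0],
  ],
)

```text
time_s: 6.13
eef_pos: [0.625, 0.0896, 0.1465]
orientation: [3.141, 0.0, 1.69]
force: [1.2, -0.5, -2.7]
grip_width: 0.0167
finger_force: 25.0
```

Request:
servo_tool(
  motion=[
    [0, 0, 0, 0.08, 0, 0, 0],
    [0, 0, 0, 0, 0, 0, 0],
    [0, 0, 0, 0, 0, 0, 0],
  ],
)

```text
time_s: 6.38
eef_pos: [0.6249, 0.0896, 0.1456]
orientation: [3.142, 0.0, 1.69]
force: [-0.4, 0.4, -2.0]
grip_width: 0.0169
finger_force: 25.0
```

Request:
servo_tool(
  motion=[
    [0, 0, 0, 0.05, 0, 0, 0],
    [0, 0, 0, 0, 0, 0, 0],
    [0, 0, 0, 0, 0, 0, 0],
  ],
)

```text
time_s: 6.63
eef_pos: [0.6252, 0.0897, 0.1454]
orientation: [3.141, 0.0, 1.691]
force: [1.2, -0.7, 1.5]
grip_width: 0.017
finger_force: 25.0
```

Request:
servo_tool(
  motion=[
    [4, 0, 0, 0, 0, 0, 0],
    [4, 0, 0, 0, 0, 0, 0],
    [4, 0, 0, 0, 0, 0, 0],
    [4, 0, 0, 0, 0, 0, 0],
    [4, 0, 0, -1.5, 0, 0, 0],
    [4, 0, 0, -3, 0, 0, 0],
    [4, 0, 0, -4, 0, 0, 0],
    [4, 0, 0, -4, 0, 0, 0],
    [9.1, 0, 0, -4, 0, 0, 0],
    [9.1, 0, 0, 0, 0, 0, 0],
  ],
)

```text
time_s: 7.47
eef_pos: [0.6278, 0.09, 0.3184]
orientation: [3.131, 0.0, 1.69]
force: [1.2, 0.1, 1.8]
grip_width: 0.0504
finger_force: 0.0
```

Run:
```python
from h import *
print(ctrl.read_state()["eef_pos"]);cp=campose("wrist")
cv2.imwrite("pics/w4.png",ctrl.capture("wrist")); print(proj("wrist",[[.6238,.09,.014],[.6238,.09,.132]],cp))
print(delta(.4325,-.2437,.30,1.69))
```

```text
[0.62779674 0.08997571 0.31840976]
[[314.88914665 159.85677958]
 [314.43465038 180.2850839 ]]
(array([-30.81, -23.25,   1.47]), np.float64(0.0))
```

View pics/w4.png

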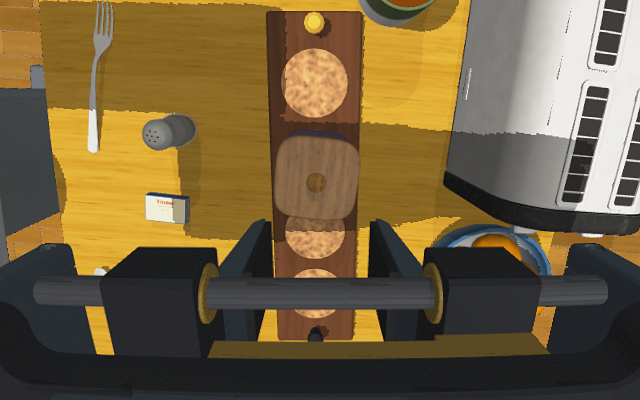

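The canister stands on mat_2: its knob is at (316,182) against a predicted (314,180). Next is the mill.

Request:
servo_tool(
  motion=[
    [9.1, -3.08, -2.32, 0, 0, 0, 0],
    [9.1, -3.08, -2.32, 0, 0, 0, 0],
    [9.1, -3.08, -2.32, 0, 0, 0, 0],
    [9.1, -3.08, -2.32, 0, 0, 0, 0],
    [9.1, -3.08, -2.32, 0, 0, 0, 0],
    [9.1, -3.08, -2.32, 0, 0, 0, 0],
    [9.1, -3.08, -2.32, 0, 0, 0, 0],
    [9.1, -3.08, -2.32, 0, 0, 0, 0],
    [9.1, -3.08, -2.32, 0, 0, 0, 0],
    [9.1, -3.09, -2.37, 0, 0, 0, 0],
  ],
)

```text
time_s: 8.35
eef_pos: [0.4292, -0.2451, 0.3091]
orientation: [-3.141, -0.001, 1.691]
force: [1.0, -0.4, 0.6]
grip_width: 0.091
finger_force: 0.0
```

Request:
servo_tool(
  motion=[
    [9.1, 0, 0, 0, 0, 0, 0],
    [9.1, 0, 0, 0, 0, 0, 0],
  ],
)

```text
time_s: 8.52
eef_pos: [0.4296, -0.2451, 0.3091]
orientation: [-3.141, -0.001, 1.687]
force: [-0.2, 0.7, -0.1]
grip_width: 0.0912
finger_force: 0.0
```

Run:
```python
from h import *
print(ctrl.read_state()["eef_pos"]);cp=campose("wrist")
im=ctrl.capture("wrist");cv2.imwrite("pics/w5.png",im); print(proj("wrist",[[.4325,-.2437,.170],[.4325,-.2437,.141]],cp))
np.savez("w5.npz",R=cp[1],e=cp[2])
print(delta(.4325,-.2437,.146,1.69))
```

```text
[ 0.42960573 -0.24514066  0.3090736 ]
[[324.36482414 192.37706386]
 [324.01640891 184.28552519]]
(array([ 0.02,  0.23, 16.32]), np.float64(-0.1))
```

View pics/w5.png

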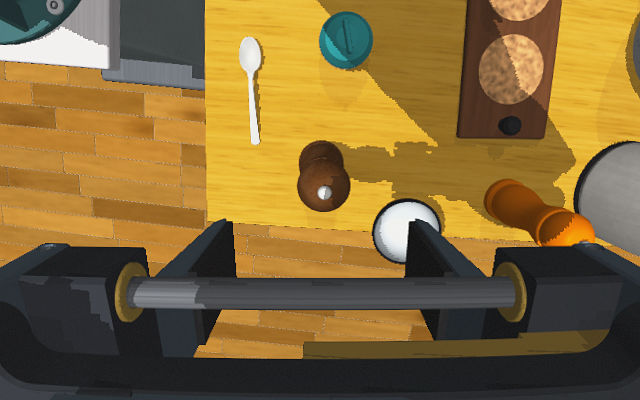

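The mill knob is at (324,192), exactly as predicted.

Request:
servo_tool(
  motion=[
    [9.1, 0.03, 0.26, 2, 0, 0, 0],
    [9.1, 0, 0, 3, 0, 0, 0],
    [9.1, 0, 0, 3, 0, 0, 0],
    [9.1, 0, 0, 3, 0, 0, 0],
    [9.1, 0, 0, 2.5, 0, 0, 0],
    [9.1, 0, 0, 1.8, 0, 0, 0],
    [9.1, 0, 0, 1, 0, 0, 0],
    [9.1, 0, 0, 0, 0, 0, 0],
  ],
)

```text
time_s: 9.23
eef_pos: [0.4328, -0.2418, 0.1449]
orientation: [-3.139, -0.002, 1.692]
force: [-0.3, -0.1, -0.7]
grip_width: 0.091
finger_force: 0.0
```

Request:
servo_tool(
  motion=[
    [5.5, 0, 0, 0, 0, 0, 0],
    [5.5, 0, 0, 0, 0, 0, 0],
    [5.5, 0, 0, 0, 0, 0, 0],
    [4.8, 0, 0, 0, 0, 0, 0],
    [4.4, 0, 0, 0, 0, 0, 0],
    [4, 0, 0, 0, 0, 0, 0],
    [3, 0, 0, 0, 0, 0, 0],
    [0, 0, 0, 0, 0, 0, 0],
    [0, 0, 0, 0, 0, 0, 0],
  ],
  newtons=25,
)

```text
time_s: 9.98
eef_pos: [0.4335, -0.2436, 0.1473]
orientation: [3.141, 0.0, 1.69]
force: [-0.0, -0.5, 4.2]
grip_width: 0.0464
finger_force: 25.0
```

Request:
servo_tool(
  motion=[
    [0, 0, 0, -0.3, 0, 0, 0],
    [0, 0, 0, -0.8, 0, 0, 0],
    [0, 0, 0, -1.4, 0, 0, 0],
    [0, 0, 0, -1, 0, 0, 0],
    [0, 0, 0, 0, 0, 0, 0],
    [0, 0, 0, 0, 0, 0, 0],
  ],
)

```text
time_s: 10.48
eef_pos: [0.4336, -0.2436, 0.1826]
orientation: [3.141, 0.001, 1.69]
force: [0.1, 0.1, -1.9]
grip_width: 0.0466
finger_force: 25.0
```

Request:
servo_tool(
  motion=[
    [0, 0, 0, -1.5, 0, 0, 0],
    [0, 0, 0, -3, 0, 0, 0],
    [0, 0, 0, -3.5, 0, 0, 0],
    [0, 0, 0, -3, 0, 0, 0],
    [0, 0, 0, -1.5, 0, 0, 0],
    [0, 0, 0, -0.5, 0, 0, 0],
  ],
)

```text
time_s: 10.98
eef_pos: [0.4341, -0.2439, 0.3143]
orientation: [3.139, 0.002, 1.69]
force: [1.1, -0.2, -0.5]
grip_width: 0.0463
finger_force: 25.0
```

Request:
servo_tool(
  motion=[
    [0, 0.87, 0.49, 0, 0, 0, 0],
    [0, 2.03, 1.15, 0, 0, 0, 0],
    [0, 2.9, 1.64, 0, 0, 0, 0],
    [0, 2.9, 1.64, 0, 0, 0, 0],
    [0, 2.9, 1.64, 0, 0, 0, 0],
    [0, 2.9, 1.64, 0, 0, 0, 0],
    [0, 2.9, 1.64, 0, 0, 0, 0],
    [0, 2.9, 1.64, 0, 0, 0, 0],
  ],
)

```text
time_s: 11.65
eef_pos: [0.5226, -0.0257, 0.3097]
orientation: [-3.139, -0.001, 1.691]
force: [0.0, 0.3, -2.6]
grip_width: 0.0464
finger_force: 25.0
```

Request:
servo_tool(
  motion=[
    [0, 2.9, 1.64, 0, 0, 0, 0],
    [0, 2.9, 1.64, 0, 0, 0, 0],
    [0, 2.9, 1.64, 0, 0, 0, 0],
    [0, 2.9, 1.64, 0, 0, 0, 0],
    [0, 2.9, 1.64, 0, 0, 0, 0],
    [0, 2.9, 1.64, 0, 0, 0, 0],
    [0, 2.03, 1.15, 0, 0, 0, 0],
    [0, 0.87, 0.49, 0, 0, 0, 0],
    [0, 0, 0, 0, 0, 0, 0],
    [0, 0, 0, 0, 0, 0, 0],
  ],
)

```text
time_s: 12.48
eef_pos: [0.6119, 0.187, 0.3102]
orientation: [-3.139, 0.001, 1.691]
force: [0.0, -0.4, -1.2]
grip_width: 0.0463
finger_force: 25.0
```

Run:
```python
from h import *
s=ctrl.read_state();print(s["eef_pos"],s["orientation"],delta(.6124,.1865,.1635,1.69))
cv2.imwrite("pics/s6.png",ctrl.capture("scene")[50:300,150:550])
```

```text
[0.61194324 0.18704288 0.31018346] [-3.13897661e+00  5.37514694e-04  1.69119523e+00] (array([-0.06,  0.04, 14.67]), np.float64(0.1))
```

View pics/s6.png

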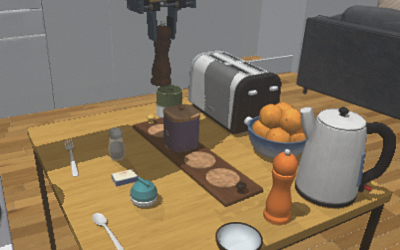

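The mill hangs upright above mat_1, at (162,55) in the crop.

Request:
servo_tool(
  motion=[
    [0, -0.06, 0.04, 1.5, 0, 0, 0],
    [0, 0, 0, 3, 0, 0, 0],
    [0, 0, 0, 3.5, 0, 0, 0],
    [0, 0, 0, 3, 0, 0, 0],
    [0, 0, 0, 2, 0, 0, 0],
    [0, 0, 0, 1, 0, 0, 0],
    [0, 0, 0, 0.5, 0, 0, 0],
    [0, 0, 0, 0, 0, 0, 0],
    [0, 0, 0, 0, 0, 0, 0],
  ],
)

```text
time_s: 13.28
eef_pos: [0.6139, 0.1863, 0.1682]
orientation: [3.14, -0.0, 1.69]
force: [0.6, 0.3, -2.0]
grip_width: 0.0466
finger_force: 25.0
```

Request:
servo_tool(
  motion=[
    [0, 0, 0, 0.1, 0, 0, 0],
    [0, 0, 0, 0.1, 0, 0, 0],
    [0, 0, 0, 0, 0, 0, 0],
    [0, 0, 0, 0, 0, 0, 0],
  ],
)

```text
time_s: 13.62
eef_pos: [0.6135, 0.1866, 0.1655]
orientation: [3.141, -0.0, 1.69]
force: [0.5, -0.1, -1.9]
grip_width: 0.0465
finger_force: 25.0
```

Request:
servo_tool(
  motion=[
    [0, 0, 0, 0.08, 0, 0, 0],
    [0, 0, 0, 0, 0, 0, 0],
    [0, 0, 0, 0, 0, 0, 0],
  ],
)

```text
time_s: 13.87
eef_pos: [0.6133, 0.1866, 0.1642]
orientation: [3.142, -0.0, 1.691]
force: [-0.3, -0.4, -0.1]
grip_width: 0.0462
finger_force: 25.0
```

Request:
servo_tool(
  motion=[
    [0, 0, 0, 0.08, 0, 0, 0],
    [0, 0, 0, 0, 0, 0, 0],
    [0, 0, 0, 0, 0, 0, 0],
  ],
)

```text
time_s: 14.12
eef_pos: [0.6133, 0.1865, 0.1634]
orientation: [-3.141, 0.0, 1.69]
force: [-0.5, -0.2, -1.0]
grip_width: 0.0467
finger_force: 25.0
```

Request:
servo_tool(
  motion=[
    [0, 0, 0, 0.08, 0, 0, 0],
    [0, 0, 0, 0, 0, 0, 0],
    [0, 0, 0, 0, 0, 0, 0],
  ],
)

```text
time_s: 14.37
eef_pos: [0.6133, 0.1865, 0.1626]
orientation: [-3.141, 0.0, 1.69]
force: [-0.5, -0.2, -1.6]
grip_width: 0.0464
finger_force: 25.0
```

Request:
servo_tool(
  motion=[
    [0, 0, 0, 0.08, 0, 0, 0],
    [0, 0, 0, 0, 0, 0, 0],
    [0, 0, 0, 0, 0, 0, 0],
  ],
)

```text
time_s: 14.62
eef_pos: [0.6133, 0.1865, 0.1618]
orientation: [-3.142, 0.0, 1.69]
force: [0.1, 0.3, -1.4]
grip_width: 0.0466
finger_force: 25.0
```

Request:
servo_tool(
  motion=[
    [0, 0, 0, 0.06, 0, 0, 0],
    [0, 0, 0, 0, 0, 0, 0],
    [0, 0, 0, 0, 0, 0, 0],
  ],
)

```text
time_s: 14.87
eef_pos: [0.6134, 0.1865, 0.1614]
orientation: [3.141, -0.0, 1.69]
force: [-0.4, -0.5, 0.4]
grip_width: 0.0466
finger_force: 25.0
```

Request:
servo_tool(
  motion=[
    [0, 0, 0, 0.03, 0, 0, 0],
    [5, 0, 0, 0, 0, 0, 0],
    [6, 0, 0, 0, 0, 0, 0],
    [7, 0, 0, 0, 0, 0, 0],
    [8, 0, 0, 0, 0, 0, 0],
    [8, 0, 0, 0, 0, 0, 0],
    [8, 0, 0, -2, 0, 0, 0],
    [8, 0, 0, -3, 0, 0, 0],
    [8, 0, 0, -4, 0, 0, 0],
    [9.1, 0, 0, -4, 0, 0, 0],
  ],
)

```text
time_s: 15.7
eef_pos: [0.6127, 0.1864, 0.2918]
orientation: [-3.14, 0.0, 1.69]
force: [0.3, 0.6, 0.9]
grip_width: 0.0841
finger_force: 0.0
```

Request:
servo_tool(
  motion=[
    [9.1, 0, 0, 0, 0, 0, 0],
    [9.1, 0, 0, 0, 0, 0, 0],
  ],
)

```text
time_s: 15.87
eef_pos: [0.6144, 0.1868, 0.2935]
orientation: [3.137, -0.001, 1.69]
force: [-0.4, 0.1, 0.2]
grip_width: 0.091
finger_force: 0.0
```

Run:
```python
from h import *
print(delta(.4432,.1066,.26,1.69), proj("top",[[.6124,.1865,.184],[.6238,.09,.134]]))
cv2.imwrite("pics/t6.png",ctrl.capture("top"))
```

```text
(array([ -5.93, -17.95,   3.35]), np.float64(0.0)) [[230.31428329 154.18504756]
 [279.16377272 158.96599591]]
```

Request:
servo_tool(
  motion=[
    [9.1, -1, -3, 0, 0, 0, 0],
    [9.1, -1, -3, 0, 0, 0, 0],
    [9.1, -1, -3, 0, 0, 0, 0],
    [9.1, -1, -3, 0.5, 0, 0, 0],
    [9.1, -1, -3, 1.5, 0, 0, 0],
    [9.1, -0.93, -2.95, 1.35, 0, 0, 0],
    [9.1, 0, 0, 0, 0, 0, 0],
    [9.1, 0, 0, 0, 0, 0, 0],
  ],
)

```text
time_s: 16.58
eef_pos: [0.4402, 0.1056, 0.2556]
orientation: [-3.138, 0.0, 1.69]
force: [0.3, 0.2, 0.4]
grip_width: 0.0909
finger_force: 0.0
```

Run:
```python
from h import *
cp=campose("wrist")
im=ctrl.capture("wrist");cv2.imwrite("pics/w7.png",im); print(proj("wrist",[[.4432,.1066,.09],[.6133,.1865,.184],[.6124,.1865,.014]],cp))
print(delta(.4432,.1066,.061,1.69))
np.savez("w7.npz",R=cp[1],e=cp[2])
```

```text
[[324.45372867 185.23839363]
 [604.6624914  131.28165917]
 [486.09950221 116.51476907]]
(array([ 0.03,  0.15, 19.56]), np.float64(0.0))
```

View pics/w7.png

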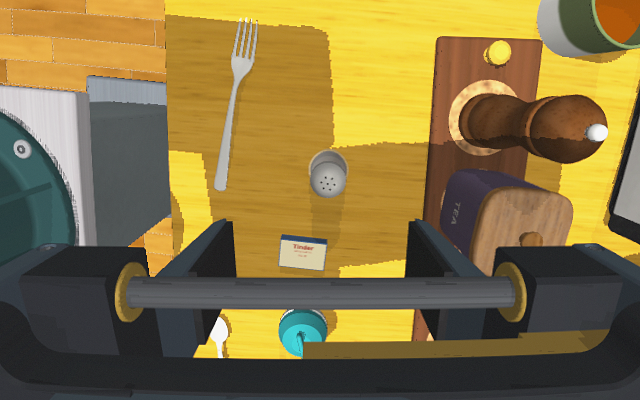

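The salt top is at (327,181), about 2 mm from the prediction. The mill and canister both stand upright on their mats.

Run:
```python
from h import *
z=np.load("w7.npz");cp=(ctrl.camera_params("wrist"),z["R"],z["e"])
k=ray("wrist",(327,181),.088,cp);print(k);q=(k[:2]*2+[.4432,.1066])/3
print(q,delta(*q,.061,1.69))
```

```text
[0.44510338 0.11035817 0.088     ]
[0.44446892 0.10910544] (array([ 0.27,  0.3 , 19.56]), np.float64(0.0))
```

Request:
servo_tool(
  motion=[
    [9.1, 0.3, 0.3, 2, 0, 0, 0],
    [9.1, 0, 0, 3.5, 0, 0, 0],
    [9.1, 0, 0, 4, 0, 0, 0],
    [9.1, 0, 0, 4, 0, 0, 0],
    [9.1, 0, 0, 3, 0, 0, 0],
    [9.1, 0, 0, 2, 0, 0, 0],
    [9.1, 0, 0, 1.1, 0, 0, 0],
    [9.1, 0, 0, 0, 0, 0, 0],
    [9.1, 0, 0, 0, 0, 0, 0],
  ],
)

```text
time_s: 17.38
eef_pos: [0.4454, 0.1098, 0.0615]
orientation: [-3.141, 0.0, 1.691]
force: [1.0, 0.4, 0.9]
grip_width: 0.0905
finger_force: 0.0
```

Request:
servo_tool(
  motion=[
    [5.2, 0, 0, 0, 0, 0, 0],
    [5.2, 0, 0, 0, 0, 0, 0],
    [5.2, 0, 0, 0, 0, 0, 0],
    [5.2, 0, 0, 0, 0, 0, 0],
    [4.6, 0, 0, 0, 0, 0, 0],
    [4.2, 0, 0, 0, 0, 0, 0],
    [3, 0, 0, 0, 0, 0, 0],
    [0, 0, 0, 0, 0, 0, 0],
    [0, 0, 0, 0, 0, 0, 0],
  ],
  newtons=15,
)

```text
time_s: 18.13
eef_pos: [0.4449, 0.1096, 0.0615]
orientation: [3.141, 0.0, 1.69]
force: [0.9, 0.9, 0.9]
grip_width: 0.0385
finger_force: 14.9
```

Request:
servo_tool(
  motion=[
    [0, 0, 0, -0.3, 0, 0, 0],
    [0, 0, 0, -0.8, 0, 0, 0],
    [0, 0, 0, -1.5, 0, 0, 0],
    [0, 0, 0, -2, 0, 0, 0],
    [0, 0, 0, -1.4, 0, 0, 0],
    [0, 0, 0, 0, 0, 0, 0],
    [0, 0, 0, 0, 0, 0, 0],
  ],
)

```text
time_s: 18.72
eef_pos: [0.4452, 0.1097, 0.1222]
orientation: [3.14, -0.0, 1.69]
force: [-0.0, -0.4, -0.9]
grip_width: 0.0383
finger_force: 14.8
```

Run:
```python
from h import *
print(delta(.6355,-.0064,.12,1.69),ctrl.read_state()["eef_pos"])
```

```text
(array([-13.79,  17.51,   0.22]), np.float64(0.0)) [0.44523467 0.10965596 0.12219075]
```

Request:
servo_tool(
  motion=[
    [0, -1, 0, 0, 0, 0, 0],
    [0, -2.5, 0, 0, 0, 0, 0],
    [0, -3.5, 0, 0, 0, 0, 0],
    [0, -3.5, 0.3, 0, 0, 0, 0],
    [0, -2.3, 1, 0, 0, 0, 0],
    [0, -1, 2, 0, 0, 0, 0],
    [0, 0, 3, 0, 0, 0, 0],
    [0, 0, 3.2, 0, 0, 0, 0],
    [0, 0, 3, 0, 0, 0, 0],
    [0, 0, 3, 0, 0, 0, 0],
  ],
)

```text
time_s: 19.55
eef_pos: [0.6158, -0.0097, 0.1199]
orientation: [-3.14, -0.0, 1.69]
force: [0.2, -0.5, -0.0]
grip_width: 0.0382
finger_force: 14.8
```

Request:
servo_tool(
  motion=[
    [0, 0, 1.5, 0, 0, 0, 0],
    [0, 0, 0.5, 0, 0, 0, 0],
    [0, 0, 0, 0, 0, 0, 0],
    [0, 0, 0, 0, 0, 0, 0],
  ],
)

```text
time_s: 19.88
eef_pos: [0.6336, -0.007, 0.1203]
orientation: [-3.139, -0.0, 1.69]
force: [0.7, -0.0, -1.5]
grip_width: 0.0385
finger_force: 14.8
```

Run:
```python
from h import *
print(delta(.6355,-.0064,.0765,1.69),ctrl.read_state()["eef_pos"])
cp=campose("wrist");im=ctrl.capture("wrist");np.savez("w8.npz",R=cp[1],e=cp[2])
cv2.imwrite("pics/w8.png",cv2.resize(im[200:400,220:420],(600,600),interpolation=cv2.INTER_CUBIC))
```

```text
(array([0.03, 0.19, 4.38]), np.float64(0.0)) [ 0.63362491 -0.00697577  0.12032523]
```

View pics/w8.png

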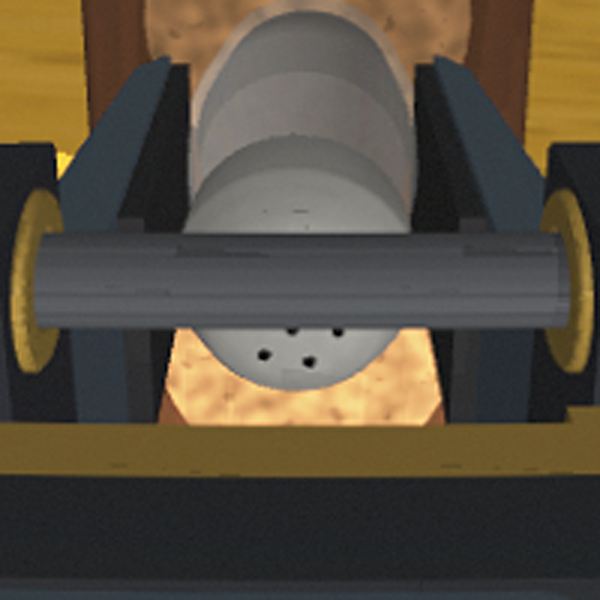

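Run:
```python
from h import *
z=np.load("w8.npz");cp=(ctrl.camera_params("wrist"),z["R"],z["e"])
k=ray("wrist",(319.5,295),.146,cp);print(k,delta(*k)[0])
```

```text
[ 0.63255602 -0.00335407  0.146     ] [ 0.37 -0.05 -2.54]
```

Request:
servo_tool(
  motion=[
    [0, -0.05, 0.15, 1, 0, 0, 0],
    [0, -0.05, 0, 1.3, 0, 0, 0],
    [0, 0, 0, 1, 0, 0, 0],
    [0, 0, 0, 0.6, 0, 0, 0],
    [0, 0, 0, 0.25, 0, 0, 0],
    [0, 0, 0, 0, 0, 0, 0],
    [0, 0, 0, 0, 0, 0, 0],
  ],
)

```text
time_s: 20.52
eef_pos: [0.6367, -0.0073, 0.0799]
orientation: [-3.141, -0.0, 1.691]
force: [-1.2, -0.3, 0.1]
grip_width: 0.038
finger_force: 14.8
```

Request:
servo_tool(
  motion=[
    [0, 0, 0, 0.08, 0, 0, 0],
    [0, 0, 0, 0, 0, 0, 0],
    [0, 0, 0, 0, 0, 0, 0],
  ],
)

```text
time_s: 20.77
eef_pos: [0.6368, -0.0074, 0.0795]
orientation: [3.141, 0.0, 1.69]
force: [0.5, -0.3, -1.4]
grip_width: 0.0385
finger_force: 14.8
```

Request:
servo_tool(
  motion=[
    [0, 0, 0, 0.06, 0, 0, 0],
    [0, 0, 0, 0, 0, 0, 0],
    [0, 0, 0, 0, 0, 0, 0],
  ],
)

```text
time_s: 21.02
eef_pos: [0.6366, -0.0074, 0.0786]
orientation: [3.142, 0.0, 1.69]
force: [0.6, -1.2, -1.8]
grip_width: 0.0385
finger_force: 14.8
```

Request:
servo_tool(
  motion=[
    [0, 0, -0.1, 0.12, 0, 0, 0],
    [0, 0, 0, 0.1, 0, 0, 0],
    [0, 0, 0, 0, 0, 0, 0],
    [0, 0, 0, 0, 0, 0, 0],
  ],
)

```text
time_s: 21.35
eef_pos: [0.6355, -0.0075, 0.0762]
orientation: [-3.141, -0.0, 1.69]
force: [1.0, 0.1, -1.5]
grip_width: 0.0385
finger_force: 14.8
```

Request:
servo_tool(
  motion=[
    [0, 0, 0, 0.06, 0, 0, 0],
    [0, 0, 0, 0, 0, 0, 0],
    [0, 0, 0, 0, 0, 0, 0],
  ],
)

```text
time_s: 21.6
eef_pos: [0.6357, -0.0075, 0.0757]
orientation: [-3.142, -0.0, 1.69]
force: [0.2, -0.5, -1.5]
grip_width: 0.0386
finger_force: 14.8
```

Request:
servo_tool(
  motion=[
    [0, 0, 0, 0.06, 0, 0, 0],
    [0, 0, 0, 0, 0, 0, 0],
    [0, 0, 0, 0, 0, 0, 0],
  ],
)

```text
time_s: 21.85
eef_pos: [0.6358, -0.0075, 0.0754]
orientation: [3.141, 0.0, 1.69]
force: [-2.1, -0.4, 4.4]
grip_width: 0.0381
finger_force: 15.2
```

Request:
servo_tool(
  motion=[
    [4.6, 0, 0, 0, 0, 0, 0],
    [5.5, 0, 0, 0, 0, 0, 0],
    [6.5, 0, 0, 0, 0, 0, 0],
    [8, 0, 0, 0, 0, 0, 0],
    [8, 0, 0, 0, 0, 0, 0],
    [8, 0, 0, -2, 0, 0, 0],
    [9.1, 0, 0, -3.5, 0, 0, 0],
    [9.1, 0, 0, -4, 0, 0, 0],
    [9.1, 0, 0, -4, 0, 0, 0],
    [9.1, 0, 0, -3, 0, 0, 0],
  ],
)

```text
time_s: 22.68
eef_pos: [0.6361, -0.0075, 0.2434]
orientation: [3.14, 0.0, 1.69]
force: [-0.1, -0.3, 0.6]
grip_width: 0.091
finger_force: 0.0
```

Run:
```python
from h import *
print(ctrl.read_state()["eef_pos"],delta(.4421,-.1002,.22,1.69))
```

```text
[ 0.63612856 -0.0074877   0.24341334] (array([ -6.9 , -20.37,   2.34]), np.float64(0.0))
```

Request:
servo_tool(
  motion=[
    [9.1, -1, -3, 0, 0, 0, 0],
    [9.1, -1, -3, 0, 0, 0, 0],
    [9.1, -1, -3, 0, 0, 0, 0],
    [9.1, -1, -3, 0, 0, 0, 0],
    [9.1, -1, -3, 0.5, 0, 0, 0],
    [9.1, -1, -3, 0.5, 0, 0, 0],
    [9.1, -0.9, -2.4, 0, 0, 0, 0],
    [9.1, 0, 0, 0, 0, 0, 0],
    [9.1, 0, 0, 0, 0, 0, 0],
  ],
)

```text
time_s: 23.43
eef_pos: [0.4408, -0.1007, 0.2303]
orientation: [3.141, 0.0, 1.689]
force: [1.2, 0.3, -0.2]
grip_width: 0.0911
finger_force: 0.0
```

Run:
```python
from h import *
cp=campose("wrist")
im=ctrl.capture("wrist");cv2.imwrite("pics/w9.png",im); print(proj("wrist",[[.4421,-.1002,.022],[.6355,-.0064,.104]],cp))
np.savez("w9.npz",R=cp[1],e=cp[2])
m=cv2.inRange(cv2.cvtColor(im,cv2.COLOR_BGR2HSV),(80,90,40),(100,255,255));m[250:]=0
n,l,st,c=cv2.connectedComponentsWithStats(m);print([(st[i],c[i]) for i in range(1,n) if st[i][4]>200])
print(ctrl.read_state()["eef_pos"])
```

```text
[[321.63892461 175.60172496]
 [580.71712004 110.95816614]]
[(array([   0,    0,   46,  151, 4925], dtype=int32), array([19.77664975, 61.77563452])), (array([ 292,  147,   59,   59, 2761], dtype=int32), array([320.72437523, 175.69322709]))]
[ 0.44175663 -0.10050342  0.23054053]
```

View pics/w9.png

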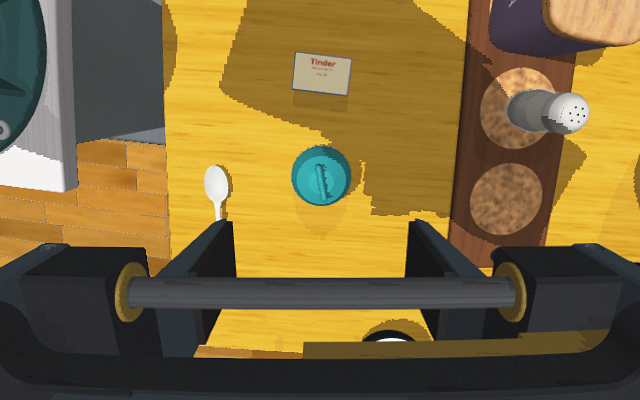

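The timer is at (321,176), which matches the prediction.

Request:
servo_tool(
  motion=[
    [9.1, 0, 0, 2, 0, 0, 0],
    [9.1, 0, 0, 3.5, 0, 0, 0],
    [9.1, 0, 0, 4, 0, 0, 0],
    [9.1, 0, 0, 4, 0, 0, 0],
    [9.1, 0, 0, 3, 0, 0, 0],
    [9.1, 0, 0, 2, 0, 0, 0],
    [9.1, 0, 0, 1.2, 0, 0, 0],
    [9.1, 0, 0, 0.3, 0, 0, 0],
    [9.1, 0, 0, 0, 0, 0, 0],
    [9.1, 0, 0, 0, 0, 0, 0],
  ],
)

```text
time_s: 24.32
eef_pos: [0.4423, -0.1002, 0.0306]
orientation: [3.141, 0.0, 1.691]
force: [0.5, -0.4, -0.3]
grip_width: 0.0911
finger_force: 0.0
```

Request:
servo_tool(
  motion=[
    [6.8, 0, 0, 0, 0, 0, 0],
    [6.8, 0, 0, 0, 0, 0, 0],
    [6.8, 0, 0, 0, 0, 0, 0],
    [6.3, 0, 0, 0, 0, 0, 0],
    [6, 0, 0, 0, 0, 0, 0],
    [5.5, 0, 0, 0, 0, 0, 0],
    [4, 0, 0, 0, 0, 0, 0],
    [4, 0, 0, 0, 0, 0, 0],
  ],
  newtons=15,
)

```text
time_s: 24.98
eef_pos: [0.4416, -0.1004, 0.0305]
orientation: [3.141, 0.0, 1.69]
force: [-1.8, 0.8, 7.7]
grip_width: 0.0612
finger_force: 15.0
```

Request:
servo_tool(
  motion=[
    [4, 0, 0, -0.3, 0, 0, 0],
    [4, 0, 0, -0.8, 0, 0, 0],
    [4, 0, 0, -1.5, 0, 0, 0],
    [4, 0, 0, -1.4, 0, 0, 0],
    [4, 0, 0, -1, 0, 0, 0],
    [4, 0, 0, 0, 0, 0, 0],
    [4, 0, 0, 0, 0, 0, 0],
  ],
)

```text
time_s: 25.57
eef_pos: [0.4417, -0.1004, 0.0806]
orientation: [3.14, 0.001, 1.69]
force: [0.1, 0.4, -1.3]
grip_width: 0.0615
finger_force: 15.0
```

Run:
```python
from h import *
print(delta(.647,-.1031,.09,1.69),ctrl.read_state()["eef_pos"])
cp=campose("wrist");im=ctrl.capture("wrist");np.savez("w10.npz",R=cp[1],e=cp[2])
cv2.imwrite("pics/w10.png",im)
```

```text
(array([-2.71, 20.36, -0.94]), np.float64(0.0)) [ 0.44166225 -0.10044008  0.08063125]
```

View pics/w10.png

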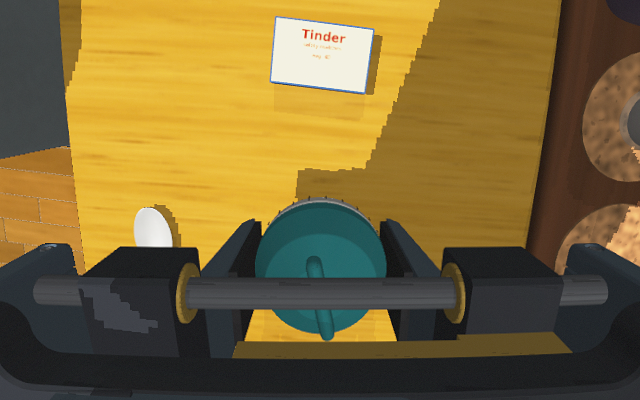

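The timer is held level and centred. I'll carry it to mat_4.

Request:
servo_tool(
  motion=[
    [4, -0.7, 0.6, 0, 0, 0, 0],
    [4, -1, 1.4, -0.5, 0, 0, 0],
    [4, -1, 2.3, -0.4, 0, 0, 0],
    [4, 0, 2.9, 0, 0, 0, 0],
    [4, 0, 2.9, 0, 0, 0, 0],
    [4, 0, 2.9, 0, 0, 0, 0],
    [4, 0, 2.9, 0, 0, 0, 0],
    [4, 0, 2.3, 0, 0, 0, 0],
    [4, 0, 1.4, 0, 0, 0, 0],
    [4, 0, 0.76, 0, 0, 0, 0],
  ],
)

```text
time_s: 26.45
eef_pos: [0.6484, -0.1029, 0.088]
orientation: [-3.141, -0.0, 1.691]
force: [0.1, -0.3, -1.1]
grip_width: 0.0609
finger_force: 15.0
```

Request:
servo_tool(
  motion=[
    [4, 0, 0, 1, 0, 0, 0],
    [4, 0, 0, 1.5, 0, 0, 0],
    [4, 0, 0, 1, 0, 0, 0],
    [4, 0, 0, 0.4, 0, 0, 0],
    [4, 0, 0, 0, 0, 0, 0],
    [4, 0, 0, 0, 0, 0, 0],
  ],
)

```text
time_s: 26.95
eef_pos: [0.6461, -0.1029, 0.0497]
orientation: [-3.141, -0.0, 1.69]
force: [0.9, 0.8, -1.8]
grip_width: 0.061
finger_force: 15.0
```

Run:
```python
from h import *
print(delta(.647,-.1031,.0445,1.69),ctrl.read_state()["eef_pos"],ctrl.read_state()["force"])
```

```text
(array([-0.03,  0.08,  0.52]), np.float64(0.0)) [ 0.64613545 -0.10293919  0.04969887] [ 0.94340022  0.84610068 -1.79553194]
```

Request:
servo_tool(
  motion=[
    [4, 0, 0.08, 0.2, 0, 0, 0],
    [4, 0, 0, 0.2, 0, 0, 0],
    [4, 0, 0, 0, 0, 0, 0],
    [4, 0, 0, 0, 0, 0, 0],
  ],
)

```text
time_s: 27.28
eef_pos: [0.6475, -0.1027, 0.0463]
orientation: [3.141, 0.0, 1.691]
force: [0.1, 0.7, -0.2]
grip_width: 0.0609
finger_force: 15.0
```

Request:
servo_tool(
  motion=[
    [4, 0, 0, 0.06, 0, 0, 0],
    [4, 0, 0, 0, 0, 0, 0],
    [4, 0, 0, 0, 0, 0, 0],
  ],
)

```text
time_s: 27.53
eef_pos: [0.6475, -0.1027, 0.0456]
orientation: [3.142, 0.0, 1.691]
force: [0.2, -1.1, -0.9]
grip_width: 0.0611
finger_force: 15.0
```

Request:
servo_tool(
  motion=[
    [4, 0, 0, 0.06, 0, 0, 0],
    [4, 0, 0, 0, 0, 0, 0],
    [4, 0, 0, 0, 0, 0, 0],
  ],
)

```text
time_s: 27.78
eef_pos: [0.6475, -0.1027, 0.0449]
orientation: [-3.142, -0.0, 1.69]
force: [0.4, -0.3, -0.8]
grip_width: 0.0611
finger_force: 15.0
```

Request:
servo_tool(
  motion=[
    [4, 0, 0, 0.06, 0, 0, 0],
    [4, 0, 0, 0, 0, 0, 0],
    [4, 0, 0, 0, 0, 0, 0],
  ],
)

```text
time_s: 28.03
eef_pos: [0.6476, -0.1028, 0.0445]
orientation: [3.142, 0.0, 1.69]
force: [-2.2, 0.1, 2.8]
grip_width: 0.0612
finger_force: 15.0
```

Request:
servo_tool(
  motion=[
    [6.5, 0, 0, 0, 0, 0, 0],
    [7.3, 0, 0, 0, 0, 0, 0],
    [8.2, 0, 0, 0, 0, 0, 0],
    [9.1, 0, 0, 0, 0, 0, 0],
    [9.1, 0, 0, 0, 0, 0, 0],
    [9.1, 0, 0, -2, 0, 0, 0],
    [9.1, 0, 0, -3.5, 0, 0, 0],
    [9.1, 0, 0, -4, 0, 0, 0],
    [9.1, 0, 0, -4, 0, 0, 0],
    [9.1, 0, 0, -4, 0, 0, 0],
  ],
)

```text
time_s: 28.87
eef_pos: [0.6471, -0.1027, 0.2211]
orientation: [-3.141, -0.0, 1.69]
force: [0.8, 0.5, -0.1]
grip_width: 0.0911
finger_force: 0.0
```

Request:
servo_tool(
  motion=[
    [9.1, 0, -4, -3, 0, 0, 0],
    [9.1, 0, -4, -3, 0, 0, 0],
    [9.1, 0, -4, 0, 0, 0, 0],
    [9.1, 0, -4, 0, 0, 0, 0],
    [9.1, 0, -3, 0, 0, 0, 0],
    [9.1, 0, 0, 0, 0, 0, 0],
    [9.1, 0, 0, 0, 0, 0, 0],
  ],
)

```text
time_s: 29.45
eef_pos: [0.4712, -0.124, 0.2697]
orientation: [3.141, 0.0, 1.69]
force: [0.8, -0.3, 0.0]
grip_width: 0.091
finger_force: 0.0
```

Run:
```python
from h import *
im=ctrl.capture("top");cp=campose("top")
I=im[100:220,190:430];S=3.3
b=cv2.resize(I,(792,396),interpolation=cv2.INTER_CUBIC)
M=[(.6124,.1865),(.6238,.09),(.6355,-.0064),(.647,-.1031)]
H=[.184,.134,.104,.072]
t=np.linspace(0,2*np.pi,60)
for (x,y),h,r,hh in zip(M,H,[.029,.024,.022,.031],[.014,.134,.014,.034]):
    p=(proj("top",[[x,y,h]],cp)[0]-[190,100])*S; cv2.circle(b,tuple(p.astype(int)),3,(0,0,255),-1)
    q=(proj("top",np.c_[x+r*np.cos(t),y+r*np.sin(t),t*0+hh],cp)-[190,100])*S
    cv2.polylines(b,[q.astype(np.int32)],True,(0,255,0),1)
cv2.imwrite("pics/t11.png",b);print(ctrl.read_state()["eef_pos"])
```

```text
[ 0.4722836  -0.12399724  0.26983321]
```

View pics/t11.png

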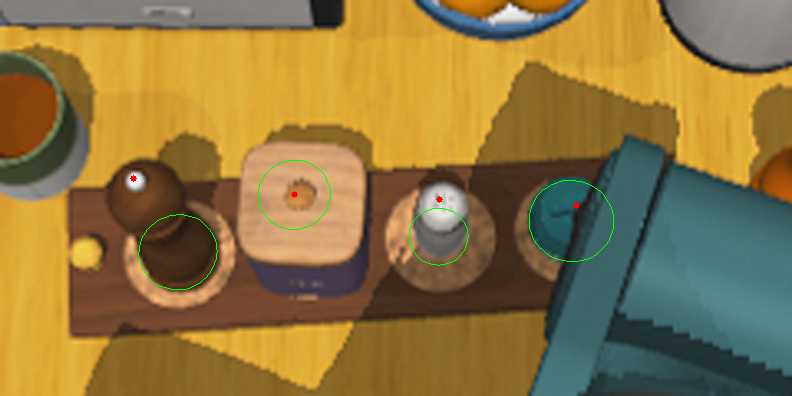

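The last top picture shows all four standing upright within a few mm of their mat centres: mill knob (134,180), canister knob (301,195), salt shaker (440,200) and timer (572,215). The arm is clear of all of them.

```bash
python3 -c "
from station import ctrl
print(ctrl.finish_job())"
```

```text
the job is handed in; nothing more can be done
None
```

I stood all four upright on their mats from the brass knob to the black knob – pepper mill, canister, salt shaker, egg timer – each within about 4 mm of its mat's centre, and handed the job in at about 29.5 s; no verdict was returned.

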